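# Reset the key-cutting machine behind its push-latch cover

## Robot

A 6-joint arm with a two-finger parallel gripper is mounted at the origin on the work surface. World frame = base frame: x ahead of the robot, y to its left, z up, the work surface at z = 0. Lengths are in m, angles in degrees, forces in N, time in s.
With the tool pointing down it reaches from about 0.4 to 0.825 m from the base axis. Payload 7 kg.
Tool frame: the origin (TCP) lies on the centre line of the jaws, within the pads' length; the fingertips stand 22 mm ahead of it and the grasp point (between the pads) lies 3 mm ahead of it; z points along the fingers, y is the line along which they close (so a half turn about z gives the same grasp; the last joint's range is limited). The gripper opens to 88 mm and grips with 3 to 60 N. Pads are 19 mm wide; open, the fingers measure 130 mm over their backs; the gripper's body (78 mm by 193 mm) begins 47 mm behind the grasp point.
Start: joints at [91.278, 20.546, 0.682, 0, -70.136, -16.507], TCP at [0.177, 0.651, 0.249] pointing down, gripper open.
Joint ranges: [-176.03, 176.03], [-82.01, 121.73], [-58.28, 71.71], [-173.87, 95.51], [-174.79, -0.11], [-173.66, 173.66]. Speed limits (degrees/s): [136.94, 136.94, 172.46, 180, 180, 180].

## Interface

Orientations are given as [roll, pitch, yaw] about the fixed x, y, z axes, in that order (R = Rz(yaw) Ry(pitch) Rx(roll)).
In Python, from plant import get_state, cams, r gives the robot as it stands.
- The arm moves only by the tool apply_moves, never from a script. Its argument "targets" is a list of rows, each an object with "dp": the shift along the world's x, y, z in m, a list of three; "yaw": the turn about the world's z in degrees. In form: [{"dp": [x, y, z], "yaw": yaw}, ...]. A call has 1 to 20 rows; each row is the pose to reach, as a shift and turn from the pose commanded when the call began; what a row does not reach only later rows make up. A row lasts 1/12 s, in which the tool goes at most 41.7 mm and 7.16 degrees, less where a joint would pass 70% of its speed; a pose out of reach is approached as far as the arm can. A call with a gripper value outside its range is refused whole. "grip" is the gripper command: -1 is fully open, 1 is shut, values between are in proportion, set as the call begins (left out, the last holds). The fingers move at their own pace and stop on an object; "squeeze" is the grip in N (left out, the last holds). Time passes only in rows, so rows that repeat a pose let the fingers close. It gives the time, the measured TCP pose, the force, the opening and the grip force at its end, in the units of the state.
- get_state(): the state, without advancing time (a new reading comes with each control period).
- cams.capture(name): name is "side" or "top"; returns a dict with "image" (480x640x3 uint8, red, green, blue), "range_z" (480x640 float32, m along the optical axis (not along the pixel's ray), 0 where there is no reading), "fx", "fy", "cx", "cy" (pixels), "R" (3x3) and "t" (3): a world point X has camera coordinates R X + t. Camera axes: x right, y down, z forward; pixel columns grow to the right and rows downward; lengths in m; the calibration is good to about 2 mm. A picture is of the moment at which its call begins.
- r.close_job(): hands the job in; it is judged then, once.
The state is a dict: "time_s": time; "joints": joint angles; "qd": joint speeds; "joint_torque": joint torques, N m; "tcp_pos": TCP position; "eef_rot": TCP orientation; "contact_force": force on the tool from outside, world axes, zero at the start; "moment": the same for the moment, N m; "gripper_width": finger opening in m; "gripper_force": force on a finger pad.
Only numpy, scipy, OpenCV 4.12 (cv2) and the standard library are available. Lean on these libraries where they do the work, as an engineer would, in place of code of your own. Each camera call takes 0.05 s, during which the arm holds its last target. There are 200 camera calls.

## Task

With the fingertips alone, press in the free edge of the machine's push-latch cover and let go so that it pops open, then press the round reset button inside fully home, leaving the square button alone. Then push the open cover down and press it in again until it latches and stays shut when you let go. Nothing is gripped or lifted, and the things lying around the machine stay where they are.

Things in the scene. Friction and masses are not known exactly. Their poses are not given: they have to be found in the camera images.
- machine: Grey key-cutting machine fixed to the bench. Origin: on the bench under the centre of its control box; x points from the box's front (robot side) to its back, y to its left, z up. The cutter head (up to 160 mm high) stands on the box's +y side, from y = +93 to +343 mm, its taller parts beyond y = +140 mm.
- box_rim (a point): Centre of the control box's rim, 87 mm above the bench; axes as the machine's. The box is 160 mm (x) by 190 mm (y) outside; its open top, 136 by 156 mm, is closed by the cover. Inside, the floor lies 47 mm below the rim, with the two buttons on it.
- cover_hinge (a point): Fixed point at the middle of the cover's hinge axis, at the back (+x) of the control box, 92 mm above the bench; axes as the machine's. The hinge axis runs along y.
- cover_press (a point): Point on the outer face of the cover, moving with it: 100 mm from the hinge axis, 33 mm in from the free front edge, mid width; a good place to press. Shut, it lies 97 mm above the bench, 10 mm above the rim.
- cover_edge (a point): Middle of the cover's free edge, half-way through its thickness, moving with it. The cover is a flat plain aluminium plate 133 mm (hinge to free edge) by 154 mm (along the hinge), 4 mm thick, its underside on the hinge axis. A black catch tongue 31 mm long hangs below the middle of this edge.
- cover (a joint): Cover angle, rad: 0 latched, level; 1.50 open, upright; -0.073 pressed in to its stop (7 mm at the press point). Pressed from 0 to the stop (2-4 N at the press point) and released, it springs open in 1.5 s and stays. To shut: push its outer face (the +x side when open) to swing it down (1-3 N), press to the stop, release: it stays at 0. Released short of the stop it opens again.
- round_top (a point): Centre of the top face of the round reset button (28 mm diameter, black), about 66 mm above the bench, inside the box under the cover; it may be left or right of the square one, about 74 mm away. Moves with the button.
- round_button (a joint): Travel of the round button in m: 0 up, 0.006 fully pressed; springs back. About 4 N fully home.
- square_top (a point): Centre of the top face of the square button (26 by 26 mm, black) beside the round one, same height. Not to be pressed.
- square_button (a joint): Travel of the square button in m: 0 up, 0.006 fully pressed.
- padlock: Loose brass padlock lying flat, 50 by 50 by 22 mm body with steel shackle; origin under its body's centre. Leave alone.
- screwdriver: Loose screwdriver lying on the bench right of the machine. Leave alone.
- oil: Loose grey oil bottle, 44 mm diameter, 110 mm high, behind the machine; origin at its foot. Leave alone.

How it is judged:
By the outcome, as a careful person would: the job done as asked, in the order asked, and still so for the second after the job is handed in, with the robot touching nothing.
It also fails if it takes over 54 s, if anything falls off the work surface, if the arm or the gripper's body presses on something with over 40 N, if the wrist force passes 120 N, or if a joint passes its speed limit or range.

## Working session

There is one attempt and no reset: what is moved stays moved. The work goes in short steps, Python scripts to look and compute and a tool call to move; the robot and the scene stay as the last step left them, time stands still between calls to the robot, and variables do not carry over. Pictures are saved under pics/ and viewed, at most 10 in all, crops included, and the job is handed in when it is done.

Besides the shell and the picture viewer there is one more tool, called after "Emit:" as a command line: name --argument value ..., lists and objects as JSON in quotes. apply_moves: Moves the arm, as the interface text tells. Its arguments: {"type":"object","properties":{"targets":{"type":"array","items":{"type":"object","properties":{"dp":{"type":"array","items":{"type":"number"}},"yaw":{"type":"number"}}}},"grip":{"type":"number"},"squeeze":{"type":"number"}},"required":["targets"]}

```bash
mkdir -p pics; ls
cat > h.py <<'E'
import numpy as np, cv2
from plant import get_state, cams, r
def cap(n):
    c=cams.capture(n); return c
def save(c,f): cv2.imwrite(f,c['image'][:,:,::-1])
def pts(c):
    z=c['range_z']; v,u=np.indices(z.shape)
    P=np.stack([(u-c['cx'])/c['fx']*z,(v-c['cy'])/c['fy']*z,z],-1)
    return (P-c['t'])@np.asarray(c['R'])   # R^T (P-t)
def ray(c,u,v,h):
    R=np.asarray(c['R']); o=-R.T@c['t']; d=R.T@np.array([(u-c['cx'])/c['fx'],(v-c['cy'])/c['fy'],1])
    return o+d*(h-o[2])/d[2]
E
python3 - <<'E'
from h import *
s=get_state(); print({k:np.round(v,3).tolist() for k,v in s.items()})
for n in('top','side'):
    c=cap(n); save(c,f'pics/{n}0.png'); np.savez(f'{n}0.npz',**c); print(n,-np.asarray(c['R']).T@c['t'],np.round(c['R'],2).tolist())
E
```

```text
pics
{'time_s': 0.0, 'joints': [91.276, 20.592, 0.634, -0.019, -70.136, -16.505], 'qd': [-0.048, -0.023, -0.027, 0.097, 0.046, -0.059], 'joint_torque': [-0.002, -58.272, 29.305, 6.998, 0.007, -0.0], 'tcp_pos': [0.177, 0.651, 0.248], 'eef_rot': [179.905, -0.01, -15.235], 'contact_force': [-0.496, 0.561, 0.282], 'moment': [0.004, -0.002, 0.008], 'gripper_force': 0.0, 'gripper_width': 0.088}
top [ 0.40328593 -0.1748455   0.97711724] [[0.01, -1.0, 0.03], [-0.99, -0.02, -0.17], [0.17, -0.03, -0.98]]
side [ 0.46736218 -0.72317624  0.53635156] [[0.99, -0.15, 0.01], [-0.09, -0.65, -0.75], [0.12, 0.74, -0.66]]
```

View pics/top0.png

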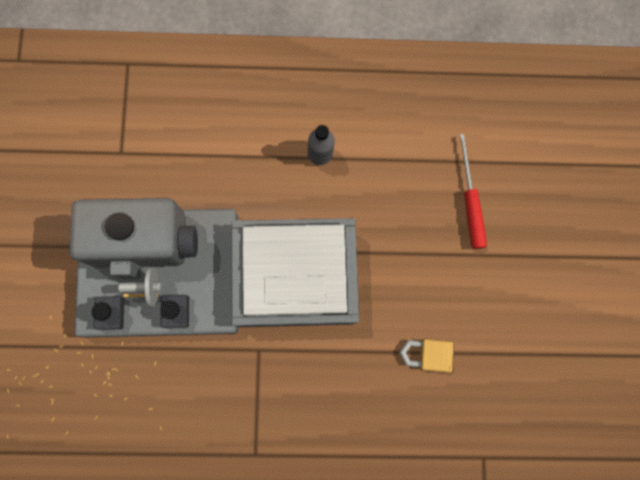

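View pics/side0.png

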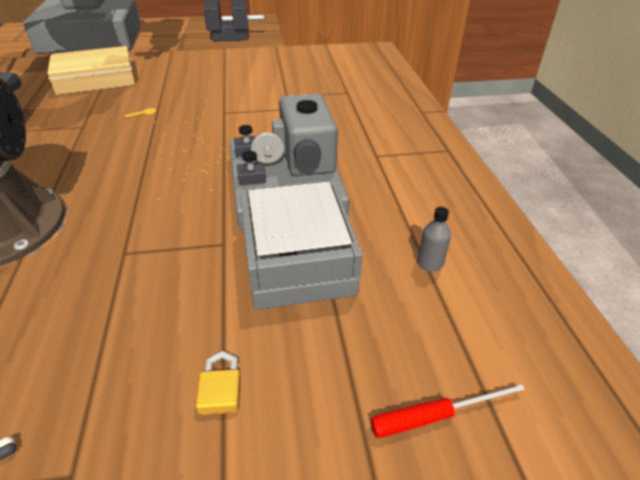

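The top view shows the white cover at about (243–347, 223–317), with its front edge lower in the image (towards the robot), the padlock at (435, 355), the screwdriver at (475, 200) and the oil bottle at (320, 145). The side view agrees with this.

Run:
```python
from h import *
for n in('top','side'):
    c=dict(np.load(n+'0.npz')); P=pts(c); im=c['image'].astype(int)
    m=((im.min(-1)>150)&(im.max(-1)-im.min(-1)<35)&(abs(P[...,2]-.097)<.012)&(P[...,0]<.75)).astype('uint8')
    m=cv2.morphologyEx(m,cv2.MORPH_CLOSE,np.ones((5,5)))
    cn=max(cv2.findContours(m,0,2)[0],key=cv2.contourArea)
    h=np.median(P[m>0][:,2]);W=np.array([ray(c,*p[0],.097)[:2] for p in cn])
    rc=cv2.minAreaRect((W*1000).astype('float32')); print(n,h,rc,np.round(cv2.boxPoints(rc)),cv2.boundingRect(cn))
    hi=(P[...,2]>.02)&(c['range_z']>0)
    if n=='top': # box rim
        q=P[(abs(P[...,2]-.087)<.005)&(m==0)&(abs(P[...,1]-W[:,1].mean())<.11)&(P[...,0]<.8)]; rc=cv2.minAreaRect((q[:,:2]*1000).astype('float32')); print('rim',rc)
        for a,b,uv in [('padlock',.02,(437,356)),('oil',.11,(322,131)),('handle',.02,(478,245)),('handletop',.02,(473,190))]: print(a,ray(c,*uv,b), P[uv[1],uv[0]])
```

```text
top 0.09557218267839898 ((522.6373901367188, -162.65927124023438), (132.0161590576172, 152.49012756347656), 2.266245126724243) [[ 454.  -89.]
 [ 460. -241.]
 [ 592. -236.]
 [ 586.  -84.]] (243, 225, 104, 89)
rim ((591.9080810546875, -160.13571166992188), (300.2843322753906, 189.03787231445312), 2.324333906173706)
padlock [ 0.39604315 -0.39295942  0.02      ] [ 0.39605649 -0.39255747  0.0217638 ]
oil [ 0.73478488 -0.20108747  0.11      ] [ 0.73383324 -0.20101213  0.11248925]
handle [ 0.57778372 -0.46483267  0.02      ] [ 0.57703315 -0.46358535  0.02411685]
handletop [ 0.67163601 -0.45932165  0.02      ] [ 0.6705821  -0.45820441  0.02375897]
side 0.09408379966779327 ((522.4180908203125, -164.34353637695312), (136.6820068359375, 159.0021209716797), 2.7866175174713135) [[ 450.  -88.]
 [ 458. -247.]
 [ 595. -240.]
 [ 587.  -82.]] (248, 182, 108, 74)
```

Emit:
apply_moves --targets '[{"dp": [0.035, -0.03, 0], "yaw": 6}, {"dp": [0.07, -0.06, 0], "yaw": 12}, {"dp": [0.1, -0.09, 0], "yaw": 17.6}, {"dp": [0.13, -0.12, 0], "yaw": 17.6}, {"dp": [0.16, -0.15, 0], "yaw": 17.6}, {"dp": [0.19, -0.18, 0], "yaw": 17.6}, {"dp": [0.22, -0.21, 0], "yaw": 17.6}, {"dp": [0.24, -0.245, 0], "yaw": 17.6}, {"dp": [0.26, -0.28, 0], "yaw": 17.6}, {"dp": [0.265, -0.32, 0], "yaw": 17.6}, {"dp": [0.27, -0.36, 0], "yaw": 17.6}, {"dp": [0.275, -0.4, 0], "yaw": 17.6}, {"dp": [0.28, -0.44, 0], "yaw": 17.6}, {"dp": [0.283, -0.48, 0], "yaw": 17.6}, {"dp": [0.286, -0.52, 0], "yaw": 17.6}, {"dp": [0.289, -0.56, 0], "yaw": 17.6}, {"dp": [0.292, -0.6, 0], "yaw": 17.6}, {"dp": [0.295, -0.64, 0], "yaw": 17.6}, {"dp": [0.298, -0.68, 0], "yaw": 17.6}, {"dp": [0.3, -0.72, 0], "yaw": 17.6}]' --grip 1

```text
time_s: 1.77
tcp_pos: [0.4769, -0.0706, 0.2486]
eef_rot: [-180.0, -0.0, 2.4]
contact_force: [1.0, 0.7, 0.2]
gripper_width: 0.0004
gripper_force: 0.0
```

Emit:
apply_moves --targets '[{"dp": [0, -0.04, 0], "yaw": 0}, {"dp": [0, -0.08, 0], "yaw": 0}, {"dp": [0, -0.095, -0.03], "yaw": 0}, {"dp": [0, -0.095, -0.06], "yaw": 0}, {"dp": [0, -0.095, -0.09], "yaw": 0}, {"dp": [0, -0.095, -0.11], "yaw": 0}, {"dp": [0, -0.095, -0.12], "yaw": 0}, {"dp": [0, -0.095, -0.123], "yaw": 0}, {"dp": [0, -0.095, -0.123], "yaw": 0}, {"dp": [0, -0.095, -0.123], "yaw": 0}]'

```text
time_s: 2.6
tcp_pos: [0.4782, -0.1636, 0.1266]
eef_rot: [180.0, -0.1, 2.4]
contact_force: [0.7, 0.0, 0.9]
gripper_width: 0.0003
gripper_force: 0.0
```

Emit:
apply_moves --targets '[{"dp": [0, 0, -0.005], "yaw": 0}, {"dp": [0, 0, -0.008], "yaw": 0}, {"dp": [0, 0, -0.01], "yaw": 0}, {"dp": [0, 0, -0.012], "yaw": 0}, {"dp": [0, 0, -0.014], "yaw": 0}, {"dp": [0, 0, -0.015], "yaw": 0}, {"dp": [0, 0, -0.015], "yaw": 0}, {"dp": [0, 0, -0.015], "yaw": 0}]'

```text
time_s: 3.27
tcp_pos: [0.4777, -0.1637, 0.1107]
eef_rot: [180.0, -0.0, 2.4]
contact_force: [1.4, -0.7, 2.3]
gripper_width: 0.0005
gripper_force: 1.0
```

Emit:
apply_moves --targets '[{"dp": [0, 0, -0.001], "yaw": 0}, {"dp": [0, 0, -0.002], "yaw": 0}, {"dp": [0, 0, -0.0025], "yaw": 0}, {"dp": [0, 0, -0.0025], "yaw": 0}, {"dp": [0, 0, -0.0025], "yaw": 0}]'

```text
time_s: 3.68
tcp_pos: [0.4779, -0.1638, 0.1101]
eef_rot: [180.0, -0.1, 2.4]
contact_force: [-5.1, 4.5, 22.6]
gripper_width: 0.0004
gripper_force: 10.9
```

Emit:
apply_moves --targets '[{"dp": [0, 0, 0.012], "yaw": 0}, {"dp": [-0.035, 0, 0.034], "yaw": 0}, {"dp": [-0.055, 0, 0.065], "yaw": 0}, {"dp": [-0.055, 0, 0.1], "yaw": 0}, {"dp": [-0.055, 0, 0.14], "yaw": 0}, {"dp": [-0.055, 0.02, 0.17], "yaw": 0}, {"dp": [-0.055, 0.06, 0.17], "yaw": 0}, {"dp": [-0.05, 0.1, 0.17], "yaw": 0}, {"dp": [-0.05, 0.14, 0.17], "yaw": 0}, {"dp": [-0.05, 0.18, 0.17], "yaw": 0}, {"dp": [-0.05, 0.22, 0.17], "yaw": 0}, {"dp": [-0.05, 0.25, 0.17], "yaw": 0}, {"dp": [-0.05, 0.25, 0.17], "yaw": 0}, {"dp": [-0.05, 0.25, 0.17], "yaw": 0}, {"dp": [-0.05, 0.25, 0.17], "yaw": 0}, {"dp": [-0.05, 0.25, 0.17], "yaw": 0}, {"dp": [-0.05, 0.25, 0.17], "yaw": 0}, {"dp": [-0.05, 0.25, 0.17], "yaw": 0}]'

```text
time_s: 5.18
tcp_pos: [0.4273, 0.0853, 0.278]
eef_rot: [180.0, 0.0, 2.3]
contact_force: [-0.1, -0.5, -0.7]
gripper_width: 0.0005
gripper_force: 0.0
```

Run:
```python
from h import *
c=cap('top'); np.savez('top1.npz',**c); save(c,'pics/top1.png')
d=cap('side'); np.savez('side1.npz',**d)
cv2.imwrite('pics/both1.png',np.hstack([cv2.resize(c['image'][180:350,200:380],(400,378)),cv2.resize(d['image'][60:320,200:475],(400,378))])[:,:,::-1])
s=get_state(); print(s['contact_force'],s['tcp_pos'])
```

```text
[-0.26360321  0.18290945 -0.0282505 ] [0.42734498 0.0855527  0.27809521]
```

View pics/both1.png

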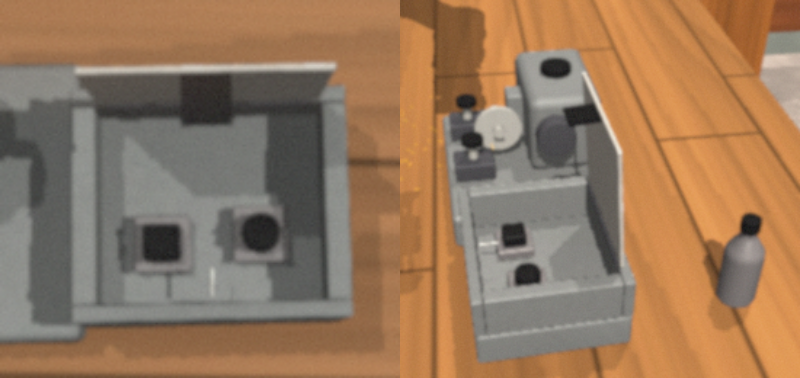

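The cover is open and upright. In the top view the round button is on the right at about (317, 285) px and the square one is at about (272, 289).

Run:
```python
from h import *
c=dict(np.load('top1.npz')); P=pts(c); g=c['image'].max(-1)
m=(g<45).astype('uint8')
n,l,s,ce=cv2.connectedComponentsWithStats(m)
for i in range(1,n):
    if s[i,4]>60 and 240<ce[i,0]<345 and 200<ce[i,1]<330:
        q=P[l==i]; print(s[i],ce[i],ray(c,*(ce[i]+0),.066),np.median(q,0))
for u,v in[(317,285),(272,289)]: print(g[v,u],P[v,u])
q=P[(P[...,2]>.12)&(P[...,2]<.24)&(P[...,1]<-.09)&(P[...,1]>-.24)&(P[...,0]>.5)&(P[...,0]<.68)];print('cover',len(q),np.percentile(q,[2,50,98],axis=0))
d=dict(np.load('side1.npz'));P=pts(d)
q=P[(P[...,2]>.12)&(P[...,2]<.24)&(P[...,1]<-.09)&(P[...,1]>-.25)&(P[...,0]>.5)&(P[...,0]<.68)];print('cover side',len(q),np.percentile(q,[2,50,98],axis=0))
```

```text
[310 277  15  15 173] [316.73410405 284.16184971] [ 0.50294563 -0.19766327  0.066     ] [ 0.50324883 -0.19799142  0.06566708]
[265 282  15  15 203] [272.14778325 288.83743842] [ 0.4945077  -0.12915479  0.066     ] [ 0.49446863 -0.12902249  0.06551884]
43 [ 0.50168973 -0.19810205  0.06566708]
43 [ 0.49434663 -0.12888768  0.0650627 ]
cover 1797 [[ 0.55099325 -0.2326162   0.125143  ]
 [ 0.58170017 -0.16175888  0.21898158]
 [ 0.58905014 -0.09368825  0.225852  ]]
cover side 1773 [[ 0.54995254 -0.2359843   0.12340778]
 [ 0.58148443 -0.17405044  0.18916221]
 [ 0.58863627 -0.09531767  0.22326349]]
```

Run:
```python
from h import *
c=dict(np.load('top1.npz')); g=cv2.resize(c['image'].max(-1)[265:305,250:340],None,fx=4,fy=4,interpolation=cv2.INTER_CUBIC)
for th in(55,70,85):
    for k in cv2.findContours((g<th).astype('uint8'),0,2)[0]:
        if cv2.contourArea(k)>1500:
            (u,v),w,a=cv2.minAreaRect(k); x=ray(c,250+(u+.5)/4-.5,265+(v+.5)/4-.5,.066); print(th,x.round(4),np.array(w)/4*.0015)
```

```text
55 [ 0.4942 -0.1292  0.066 ] [0.02306467 0.02363636]
55 [ 0.5027 -0.1976  0.066 ] [0.02390166 0.02382811]
70 [ 0.4943 -0.1293  0.066 ] [0.024375 0.025125]
70 [ 0.5028 -0.1975  0.066 ] [0.02567769 0.0252912 ]
85 [ 0.4943 -0.1291  0.066 ] [0.025125 0.027   ]
85 [ 0.5061 -0.2077  0.066 ] [0.052875 0.048375]
```

Emit:
apply_moves --targets '[{"dp": [0.01, -0.04, 0], "yaw": 0}, {"dp": [0.02, -0.08, 0], "yaw": 0}, {"dp": [0.03, -0.12, 0], "yaw": 0}, {"dp": [0.045, -0.155, 0], "yaw": 0}, {"dp": [0.055, -0.195, 0], "yaw": 0}, {"dp": [0.065, -0.235, 0], "yaw": 0}, {"dp": [0.075, -0.27, 0], "yaw": 0}, {"dp": [0.075, -0.284, -0.02], "yaw": 0}, {"dp": [0.075, -0.284, -0.055], "yaw": 0}, {"dp": [0.075, -0.284, -0.09], "yaw": 0}, {"dp": [0.075, -0.284, -0.12], "yaw": 0}, {"dp": [0.075, -0.284, -0.145], "yaw": 0}, {"dp": [0.075, -0.284, -0.165], "yaw": 0}, {"dp": [0.075, -0.284, -0.178], "yaw": 0}, {"dp": [0.075, -0.284, -0.184], "yaw": 0}, {"dp": [0.075, -0.284, -0.184], "yaw": 0}, {"dp": [0.075, -0.284, -0.184], "yaw": 0}]'

```text
time_s: 6.7
tcp_pos: [0.5026, -0.198, 0.0944]
eef_rot: [180.0, -0.0, 2.4]
contact_force: [0.9, -0.2, -0.0]
gripper_width: 0.0006
gripper_force: 0.0
```

Emit:
apply_moves --targets '[{"dp": [0, 0, -0.004], "yaw": 0}, {"dp": [0, 0, -0.007], "yaw": 0}, {"dp": [0, 0, -0.009], "yaw": 0}, {"dp": [0, 0, -0.011], "yaw": 0}, {"dp": [0, 0, -0.0125], "yaw": 0}, {"dp": [0, 0, -0.013], "yaw": 0}, {"dp": [0, 0, -0.013], "yaw": 0}]'

```text
time_s: 7.28
tcp_pos: [0.5031, -0.1978, 0.0822]
eef_rot: [180.0, -0.1, 2.4]
contact_force: [-1.0, 0.6, 10.0]
gripper_width: 0.0007
gripper_force: 4.7
```

Emit:
apply_moves --targets '[{"dp": [0, 0, -0.0007], "yaw": 0}, {"dp": [0, 0, -0.0007], "yaw": 0}, {"dp": [0, 0, -0.0007], "yaw": 0}]'

```text
time_s: 7.53
tcp_pos: [0.5032, -0.1978, 0.0821]
eef_rot: [180.0, -0.1, 2.4]
contact_force: [-3.3, 2.1, 14.8]
gripper_width: 0.0004
gripper_force: 7.7
```

Emit:
apply_moves --targets '[{"dp": [0, 0, 0.03], "yaw": 0}, {"dp": [0, 0, 0.07], "yaw": 0}, {"dp": [0, 0, 0.11], "yaw": 0}, {"dp": [0, 0, 0.15], "yaw": 0}, {"dp": [0, 0, 0.19], "yaw": 0}, {"dp": [0, 0.01, 0.215], "yaw": 0}, {"dp": [0.03, 0.02, 0.215], "yaw": 0}, {"dp": [0.065, 0.03, 0.215], "yaw": 0}, {"dp": [0.1, 0.04, 0.215], "yaw": 0}, {"dp": [0.135, 0.04, 0.215], "yaw": 0}, {"dp": [0.142, 0.04, 0.215], "yaw": 0}, {"dp": [0.142, 0.04, 0.19], "yaw": 0}, {"dp": [0.142, 0.04, 0.16], "yaw": 0}, {"dp": [0.142, 0.04, 0.135], "yaw": 0}, {"dp": [0.142, 0.04, 0.13], "yaw": 0}, {"dp": [0.142, 0.04, 0.13], "yaw": 0}]'

```text
time_s: 8.87
tcp_pos: [0.6429, -0.1577, 0.2082]
eef_rot: [-180.0, 0.3, 2.4]
contact_force: [1.8, -0.1, -0.3]
gripper_width: 0.0001
gripper_force: 0.0
```

Emit:
apply_moves --targets '[{"dp": [-0.02, -0.001, 0], "yaw": 0}, {"dp": [-0.032, -0.001, 0], "yaw": 0}, {"dp": [-0.042, -0.002, 0], "yaw": 0}, {"dp": [-0.052, -0.002, 0], "yaw": 0}, {"dp": [-0.062, -0.003, 0], "yaw": 0}, {"dp": [-0.072, -0.003, 0], "yaw": 0}, {"dp": [-0.082, -0.003, 0], "yaw": 0}, {"dp": [-0.09, -0.004, 0], "yaw": 0}, {"dp": [-0.098, -0.004, 0], "yaw": 0}, {"dp": [-0.106, -0.004, 0], "yaw": 0}, {"dp": [-0.111, -0.005, -0.003], "yaw": 0}, {"dp": [-0.116, -0.005, -0.006], "yaw": 0}, {"dp": [-0.124, -0.005, -0.012], "yaw": 0}, {"dp": [-0.1315, -0.006, -0.019], "yaw": 0}, {"dp": [-0.1315, -0.006, -0.019], "yaw": 0}]'

```text
time_s: 10.12
tcp_pos: [0.5103, -0.1637, 0.1894]
eef_rot: [-180.0, 0.2, 2.3]
contact_force: [-0.2, 0.1, -0.6]
gripper_width: 0.0003
gripper_force: 0.4
```

Run:
```python
from h import *
d=cap('side'); cv2.imwrite('pics/side2.png',d['image'][40:340,180:480,::-1])
```

```text
(no output)
```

View pics/side2.png

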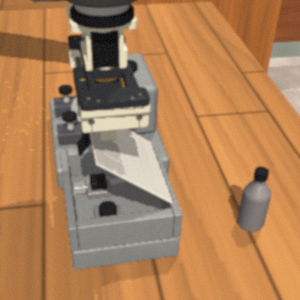

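Emit:
apply_moves --targets '[{"dp": [-0.006, 0, -0.008], "yaw": 0}, {"dp": [-0.012, -0.0005, -0.0165], "yaw": 0}, {"dp": [-0.017, -0.0005, -0.025], "yaw": 0}, {"dp": [-0.021, -0.001, -0.034], "yaw": 0}, {"dp": [-0.024, -0.001, -0.043], "yaw": 0}, {"dp": [-0.027, -0.001, -0.053], "yaw": 0}, {"dp": [-0.029, -0.001, -0.062], "yaw": 0}, {"dp": [-0.029, -0.001, -0.069], "yaw": 0}, {"dp": [-0.029, -0.001, -0.073], "yaw": 0}, {"dp": [-0.029, -0.001, -0.076], "yaw": 0}, {"dp": [-0.029, -0.001, -0.078], "yaw": 0}, {"dp": [-0.029, -0.001, -0.08], "yaw": 0}, {"dp": [-0.029, -0.001, -0.081], "yaw": 0}, {"dp": [-0.029, -0.001, -0.081], "yaw": 0}]'

```text
time_s: 11.33
tcp_pos: [0.4833, -0.1648, 0.1108]
eef_rot: [180.0, 0.1, 2.4]
contact_force: [-5.1, 1.2, 9.1]
gripper_width: 0.0003
gripper_force: 4.3
```

Emit:
apply_moves --targets '[{"dp": [0, 0, -0.001], "yaw": 0}, {"dp": [0, 0, -0.0015], "yaw": 0}, {"dp": [0, 0, -0.0015], "yaw": 0}, {"dp": [0, 0, -0.0015], "yaw": 0}]'

```text
time_s: 11.67
tcp_pos: [0.4833, -0.1649, 0.1105]
eef_rot: [180.0, 0.0, 2.4]
contact_force: [-9.5, 2.8, 20.9]
gripper_width: 0.0007
gripper_force: 10.5
```

Emit:
apply_moves --targets '[{"dp": [0, 0, 0.006], "yaw": 0}, {"dp": [0, 0, 0.015], "yaw": 0}, {"dp": [-0.01, 0, 0.045], "yaw": 0}, {"dp": [-0.03, 0, 0.08], "yaw": 0}, {"dp": [-0.05, 0.01, 0.115], "yaw": 0}, {"dp": [-0.055, 0.03, 0.15], "yaw": 0}, {"dp": [-0.055, 0.06, 0.17], "yaw": 0}, {"dp": [-0.055, 0.1, 0.17], "yaw": 0}, {"dp": [-0.055, 0.14, 0.17], "yaw": 0}, {"dp": [-0.055, 0.18, 0.17], "yaw": 0}, {"dp": [-0.055, 0.22, 0.17], "yaw": 0}, {"dp": [-0.055, 0.25, 0.17], "yaw": 0}, {"dp": [-0.055, 0.25, 0.17], "yaw": 0}, {"dp": [-0.055, 0.25, 0.17], "yaw": 0}, {"dp": [-0.055, 0.25, 0.17], "yaw": 0}, {"dp": [-0.055, 0.25, 0.17], "yaw": 0}, {"dp": [-0.055, 0.25, 0.17], "yaw": 0}, {"dp": [-0.055, 0.25, 0.17], "yaw": 0}, {"dp": [-0.055, 0.25, 0.17], "yaw": 0}, {"dp": [-0.055, 0.25, 0.17], "yaw": 0}]'

```text
time_s: 13.33
tcp_pos: [0.4289, 0.0848, 0.2789]
eef_rot: [-180.0, -0.0, 2.3]
contact_force: [-0.1, -0.2, -0.7]
gripper_width: 0.0004
gripper_force: 0.0
```

Run:
```python
from h import *
c=cap('top'); d=cap('side'); P=pts(c)
cv2.imwrite('pics/both3.png',np.hstack([cv2.resize(c['image'],(400,300)),cv2.resize(d['image'],(400,300))])[:,:,::-1])
for u,v in[(295,240),(295,270),(295,305),(260,270),(335,270)]: print(P[v,u].round(4))
for uv in [(437,356),(322,131),(478,245),(473,190)]: print(P[uv[1],uv[0]].round(4))
```

```text
[ 0.5664 -0.163   0.0941]
[ 0.5205 -0.164   0.0953]
[ 0.4682 -0.1651  0.094 ]
[ 0.5195 -0.1117  0.0954]
[ 0.5214 -0.224   0.0963]
[ 0.3961 -0.3926  0.0216]
[ 0.7346 -0.2011  0.1105]
[ 0.5769 -0.4633  0.0249]
[ 0.6704 -0.4581  0.0243]
```

View pics/both3.png

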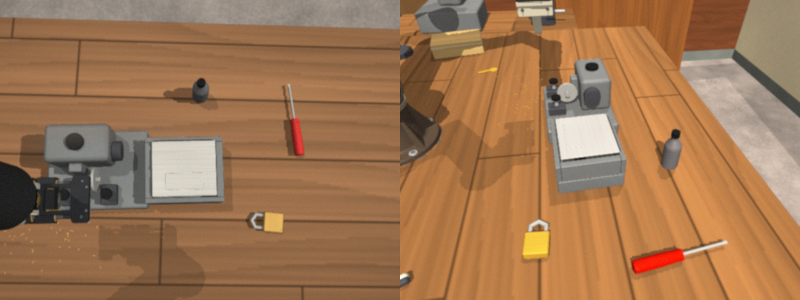

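The cover is shut and level, at about (185, 168) in the left view. The loose objects are where they started, and the arm is clear of everything.

```bash
python3 -c "
from plant import r
print(r.close_job())"
```

```text
the job is handed in; nothing more can be done
None
```

I popped the cover open, pressed the round button fully home without touching the square one, then latched the cover shut again; it stayed shut with the arm clear and the loose items unmoved, and the job is handed in at about 13 s (no verdict was returned).

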